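Release the jaw tray with the release pin

TASK

The sprung tray of the green jaw cabinet is held shut by a hidden latch. Take the red-handled release pin out of its wooden stand, push it gently down through the yellow-ringed hole in the cabinet's lid until the latch lets go and the tray springs open (feel for the latch, never press harder than about 15 N), then put the pin back upright and fully home in its stand. Leave the oil can, steel ring and chuck jaw where they are.

Things in the scene. Friction and masses are not known exactly. Their poses are not given: they have to be found in the camera images.
- jaw_cabinet: Green steel cabinet fixed on the bench, 200 x 220 x 100 mm (x, y, z), tray front towards the robot. Origin: centre of its underside; x from tray front to back, z up; yaw within 0.25 rad. Lid: plate 8 mm thick, top at z = 100 mm. The pad under the hole resists with 4 N at first touch, rising 0.4 N per mm, plus about 1 N of friction; the latch lets go after about 6 mm, a hard stop comes at 9 mm.
- access_hole (a point): Centre of the access hole at the lid's top face, ringed in yellow; 11 mm across, 2 mm countersink, through the 8 mm lid, at x = 60, y = -45 mm of the cabinet, same axes. Straight below hides the latch's flat pad, 28 mm wide, on an adjusting screw: at rest 17 to 55 mm below the lid's top, different each time; it can only be found by touch. Hollow around it.
- tray (a joint): How far the grey-fronted tray has slid out of the cabinet towards the robot (the cabinet's -x), m: 0 latched shut, 0.05 fully out. A spring drives it out by itself in about half a second once the latch lets go, and holds it out.
- release_pin: Steel release pin standing in the wooden stand: a thin round rod 6 mm in diameter and 80 mm long, its last 6 mm tapering to a 3 mm tip, below a red square handle 20 x 20 mm and 60 mm tall, flat sides across its x and y axes. Origin: the tip, z up along the rod; the handle runs from z = 80 to 140 mm. 0.1 kg.
- pin_stand: Fixed wooden block 70 x 90 x 86 mm (x, y, z) with the pin's hole vertically through its middle. Origin: centre of its underside.
- stand_hole (a point): Centre of the stand's hole at the block's top face (z = 86 mm of the block); 13 mm in diameter with a 3 mm countersink, right through. With the pin home, the handle's underside rests on the block, so the tip lies 80 mm below this point.
- oil_can: Blue oil can, 64 mm in diameter, 150 mm tall, a bystander. Origin: centre of its underside. The can and the stand may be on either side of the cabinet.
- flange_ring: Bright steel ring lying flat, 90 mm across, 22 mm tall, a bystander. Origin: centre of its underside.
- chuck_jaw: Bright stepped steel chuck jaw, 75 x 30 x 40 mm, a bystander. Origin: centre of its underside.
Things that resemble listed ones, but are neither listed nor needed, are in the scene too. Of the things like the release_pin, leave any that is white; of the rest the smaller one is meant. Of the things shaped like the pin_stand, the wooden one is meant.

How it is judged:
On the way, in this order (a step that is already met when the one before it is completed fails the run):
1. the pin is drawn right out of its stand (z of release_pin in the frame of pin_stand above 0.092 m), for 0.1 s.
2. with the pin down through the access hole, the tray springs open (z of release_pin in the frame of access_hole below -0.02 m and horizontal distance between release_pin and access_hole below 0.01 m and value of joint tray above 0.03 m), for 0.05 s.
At the end, for the whole second after the job is handed in: The tray is open by more than 42 mm; the pin is upright (within 0.08 rad) and at rest in its stand, its handle's underside within 5 mm of the block's top and its tip within 8 mm of the hole's axis (value of joint tray above 0.042 m and z of release_pin in the frame of pin_stand below 0.011 m and horizontal distance between release_pin and stand_hole below 0.008 m and angle between release_pin's own z axis and vertical below 0.08 rad and linear speed of release_pin below 0.02 m/s); the robot touches nothing.
It fails at once if the pin pressed on the latch, cabinet or tray with more than 18 N (contact force between release_pin and jaw_cabinet above 18 N).
It fails at once if a bystander moved by more than 15 mm (distance of any of oil_can, flange_ring, chuck_jaw from where it was at the start of the episode above 0.015 m).
It also fails if it takes over 64 s, if anything falls off the work surface, if the arm or the gripper's body presses on something with over 40 N, if the wrist force passes 120 N, or if a joint passes its speed limit or range.

ROBOT

A 6-joint arm with a two-finger parallel gripper is mounted at the origin on the work surface. World frame = base frame: x ahead of the robot, y to its left, z up, the work surface at z = 0. Lengths are in m, angles in rad, forces in N, time in s.
With the tool pointing down it reaches from about 0.3 to 0.775 m from the base axis. Payload 14.6 kg.
Tool frame: the origin (TCP) lies at the very end of the fingers, on their centre line; the grasp point (between the pads) lies 19 mm behind it; z points along the fingers, y is the line along which they close (so a half turn about z gives the same grasp; the last joint's range is limited). The gripper opens to 94 mm and grips with 3 to 60 N. Pads are 16 mm wide; open, the fingers measure 119 mm over their backs; the gripper's body (75 mm by 177 mm) begins 78 mm behind the grasp point.
Start: joints at [-1.232, 0.3, 1.521, -0, 1.321, -0.067], TCP at [0.217, -0.505, 0.167] pointing down, gripper open.
Joint ranges: [-3.03, 3.03], [-0.79, 2.21], [0.23, 2.52], [-1.04, 4.18], [0, 3.07], [-2.55, 2.55]. Speed limits (rad/s): [2.22, 2.22, 2.57, 3.14, 3.14, 3.14].

INTERFACE

Orientations are given as [roll, pitch, yaw] about the fixed x, y, z axes, in that order (R = Rz(yaw) Ry(pitch) Rx(roll)).
In Python, from station import ctrl gives the robot as it stands.
- The arm moves only by the tool move_arm, never from a script. Its argument "increments" is a list of rows, each a list of 7 numbers: the opening, from 0 (shut) to 1 (fully open), then the shift along the tool's x, y, z in units of 50 mm (1.0 is 50 mm), then the turn, a rotation vector about the tool's x, y, z in rad. In form: [[claw, tx, ty, tz, rx, ry, rz], ...]. A call has 1 to 20 rows; each row shifts and turns the commanded pose from where the row before left it, along the tool's axes as they then stand; what a row does not reach is not made up. A row lasts 1/10 s, in which the tool goes at most 50 mm and 8.59 degrees, less where a joint would pass 70% of its speed; a pose out of reach is approached as far as the arm can. A call is refused whole if a number of a shift passes 1 or a number of a turn 0.15, either way. A call with a gripper value outside its range is refused whole. The fingers move at their own pace and stop on an object; "force" is the grip in N (left out, the last holds). Time passes only in rows, so rows that do not move let the fingers close. It gives the time, the measured TCP pose, the force, the opening and the grip force at its end, in the units of the state.
- ctrl.get_obs(): the state, without advancing time (a new reading comes with each control period).
- ctrl.camera(name): name is "side" or "top"; returns a dict with "color" (420x560x3 uint8, blue, green, red), "K" (3x3 intrinsics, pixels), "pose" (4x4, takes a point from camera to world coordinates). Camera axes: x right, y down, z forward; pixel columns grow to the right and rows downward; lengths in m; the calibration is good to about 2 mm. A picture is of the moment at which its call begins. There is no depth.
- ctrl.hand_in(): hands the job in; it is judged then, once.
Trained networks look in a picture, given as the dict that the camera call returned (one of the last four; its "shot" number tells which), for a name from the list of things; names that differ only in an ending like _2 or _b are one class to them, and where a whole thing is asked for, a point or a joint stands for the part that bears it (a point fixed in the world has none). Each returns a list of dicts, best first, with "conf" (0 to 1); they miss things now and then, are a little off and sometimes report something else, mostly with a low value. They report only what shows in the picture. A call takes as long as a camera call. They do not tell look-alikes from the thing itself.
- ctrl.cut_out(name, picture): "mask" (420x560 bool, what is visible of it) and "centre" ([row, column] in pixels, amid what is visible of it).
The state is a dict: "time_s": time; "qpos": joint angles; "joint_vel": joint speeds; "tau": joint torques, N m; "ee_pos": TCP position; "eef_rot": TCP orientation; "force": force on the tool from outside, world axes, zero at the start; "moment": the same for the moment, N m; "grip_width": finger opening in m; "grip_force": force on a finger pad.
Only numpy, scipy, OpenCV 4.12 (cv2) and the standard library are available. Lean on these libraries where they do the work, as an engineer would, in place of code of your own. Each camera call takes 0.05 s, during which the arm holds its last target. There are 200 camera calls.

## Working session

There is one attempt and no reset: what is moved stays moved. The work goes in short steps, Python scripts to look and compute and a tool call to move; the robot and the scene stay as the last step left them, time stands still between calls to the robot, and variables do not carry over. Pictures are saved under pics/ and viewed, at most 10 in all, crops included, and the job is handed in when it is done.

Besides the shell and the picture viewer there is one more tool, called after "Emit:" by a JSON object that holds its "name" and its "arguments". move_arm: Moves the arm, as the interface text tells. Its arguments: {"type":"object","properties":{"increments":{"type":"array","items":{"type":"array","items":{"type":"number"}}},"force":{"type":"number"}},"required":["increments"]}

```bash
mkdir -p pics
cat > h.py <<'E'
import numpy as np, cv2
from station import ctrl
def proj(p,c):
    T=np.linalg.inv(c["pose"]); q=T[:3,:3]@np.asarray(p,float)+T[:3,3]; u=c["K"]@q; return u[:2]/u[2]
def ray(uv,c):
    d=c["pose"][:3,:3]@np.linalg.solve(c["K"],[uv[0],uv[1],1.]); return c["pose"][:3,3],d
def atz(uv,c,z):
    o,d=ray(uv,c); return o+d*(z-o[2])/d[2]
E
python3 - <<'E'
from h import *
ims=[]
for n in ("top","side"):
    c=ctrl.camera(n); ims.append(c["color"]); cv2.imwrite(f"pics/{n}0.png",c["color"])
    print(n,c["pose"].round(3).tolist(),c["K"].round(1).tolist())
    for t in ("jaw_cabinet","access_hole","release_pin","pin_stand","oil_can","flange_ring","chuck_jaw"):
        for d in ctrl.cut_out(t,c)[:4]:
            print(t,round(d["conf"],2),np.round(d["centre"]).tolist(),int(d["mask"].sum()))
print(ctrl.get_obs())
E
```

```text
top [[-0.01, -0.985, 0.174, 0.306], [-1.0, 0.01, -0.005, 0.087], [0.003, -0.174, -0.985, 1.121], [0.0, 0.0, 0.0, 1.0]] [[433.7, 0.0, 279.5], [0.0, 433.7, 207.2], [0.0, 0.0, 1.0]]
jaw_cabinet 0.86 [201.0, 293.0] 8031
access_hole 0.83 [201.0, 288.0] 8012
release_pin 0.77 [259.0, 172.0] 355
release_pin 0.64 [214.0, 129.0] 169
release_pin 0.42 [218.0, 176.0] 127
pin_stand 0.84 [222.0, 186.0] 1262
pin_stand 0.76 [286.0, 120.0] 1568
pin_stand 0.22 [214.0, 446.0] 1159
oil_can 0.97 [215.0, 450.0] 1118
oil_can 0.4 [198.0, 289.0] 8070
flange_ring 0.57 [152.0, 183.0] 703
flange_ring 0.32 [225.0, 183.0] 1365
chuck_jaw 0.67 [140.0, 422.0] 436
side [[0.984, -0.117, 0.131, 0.314], [-0.175, -0.596, 0.784, -1.05], [-0.013, -0.794, -0.607, 0.943], [0.0, 0.0, 0.0, 1.0]] [[476.8, 0.0, 286.5], [0.0, 476.8, 205.7], [0.0, 0.0, 1.0]]
jaw_cabinet 0.78 [211.0, 296.0] 5121
access_hole 0.85 [214.0, 293.0] 5268
release_pin 0.78 [147.0, 229.0] 306
release_pin 0.61 [151.0, 263.0] 162
release_pin 0.51 [137.0, 260.0] 90
pin_stand 0.88 [168.0, 263.0] 719
oil_can 0.95 [305.0, 300.0] 1551
flange_ring 0.65 [154.0, 266.0] 149
flange_ring 0.54 [173.0, 313.0] 314
chuck_jaw 0.65 [304.0, 382.0] 468
{'time_s': 0.8, 'qpos': array([-1.23160159e+00,  2.99898801e-01,  1.52100944e+00,  4.42829367e-06,
        1.32070519e+00, -6.65785485e-02]), 'joint_vel': array([-0.00055698,  0.00039672, -0.00158587,  0.00079066,  0.00180472,
        0.00016769]), 'tau': array([ 2.77594854e-04, -5.31619692e+01, -3.52897096e+01,  7.09135691e-02,
        2.13217875e-02,  1.45997450e-05]), 'ee_pos': array([ 0.21710524, -0.5053196 ,  0.16744224]), 'eef_rot': array([-3.14157221e+00, -5.66328858e-06,  4.05772194e-01]), 'force': array([-0.52488623,  0.48516476, -0.26772893]), 'moment': array([ 0.02383804,  0.00933629, -0.05576333]), 'grip_force': 0.0, 'grip_width': 0.09391745392342751}
```

View pics/top0.png

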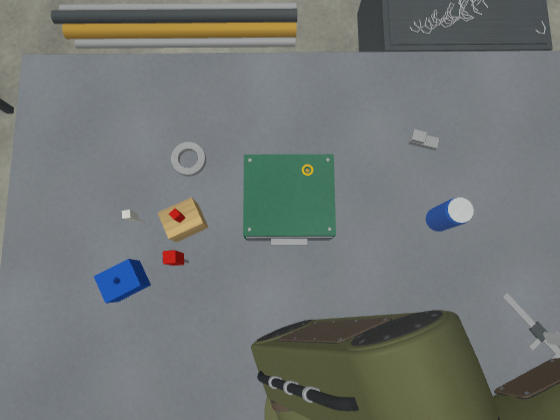

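View pics/side0.png

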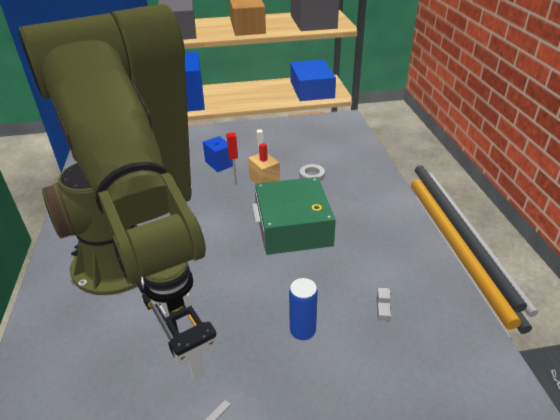

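The top view shows three pin-like things. There is a red pin in the wooden stand (177,215), a larger red one standing free (173,258), and a white one (126,214). The smaller of the two red ones is the one in the wooden stand, so that is the one meant. Next I'll confirm this with a crop and measure.

```bash
cat > m.py <<'E'
from h import *
def blobs(c,col):
    h=cv2.cvtColor(c["color"],cv2.COLOR_BGR2HSV); H,S,V=cv2.split(h)
    if col=="red": m=((H<6)|(H>174))&(S>170)&(V>90)
    if col=="yel": m=(H>20)&(H<34)&(S>170)&(V>110)
    if col=="wood": m=(H>8)&(H<24)&(S>60)&(V>110)
    if col=="green": m=(H>65)&(H<90)&(S>110)
    n,l,s,ce=cv2.connectedComponentsWithStats(m.astype(np.uint8))
    return [(ce[i],s[i],l==i) for i in range(1,n) if s[i][4]>15]
def tri(u1,c1,u2,c2):
    A=[];b=[]
    for u,c in((u1,c1),(u2,c2)):
        o,d=ray(u,c); d=d/np.linalg.norm(d); P=np.eye(3)-np.outer(d,d); A.append(P); b.append(P@o)
    return np.linalg.lstsq(np.vstack(A),np.hstack(b),rcond=None)[0]
E
python3 - <<'E'
from m import *
t=ctrl.camera("top"); s=ctrl.camera("side")
for n,c in(("top",t),("side",s)):
    for col in("red","yel"):
        for ce,st,m in blobs(c,col): print(n,col,ce.round(1),st.tolist())
    for ce,st,m in blobs(c,"wood"):
        if n=="top" and 140<ce[0]<230 and 190<ce[1]<250: print("wood",ce.round(1),st.tolist())
g=max(blobs(t,"green"),key=lambda b:b[1][4]); q=cv2.boxPoints(cv2.minAreaRect(np.argwhere(g[2])[:,::-1].astype(np.float32)))
print("cab corners z.1",[atz(p,t,.1)[:2].round(3).tolist() for p in q])
a=cv2.resize(t["color"][190:310,90:220],None,fx=4,fy=4,interpolation=cv2.INTER_CUBIC)
b=cv2.resize(s["color"][110:200,190:340],(520,312),interpolation=cv2.INTER_CUBIC)
cv2.imwrite("pics/crop1.png",cv2.resize(np.vstack([a,b]),None,fx=.74,fy=.74))
E
```

```text
top red [176.3 215.2] [169, 209, 16, 13, 118]
top red [178.8 256.3] [170, 249, 18, 15, 230]
top yel [307.  169.5] [302, 165, 11, 10, 49]
wood [182.  220.5] [158, 198, 50, 44, 1184]
side red [233.2 147.9] [229, 136, 9, 25, 206]
side red [262.8 152.2] [260, 144, 7, 17, 107]
side yel [315.9 206.8] [312, 204, 9, 6, 28]
cab corners z.1 [[0.617, 0.17], [0.615, -0.038], [0.414, -0.032], [0.416, 0.169]]
```

View pics/crop1.png

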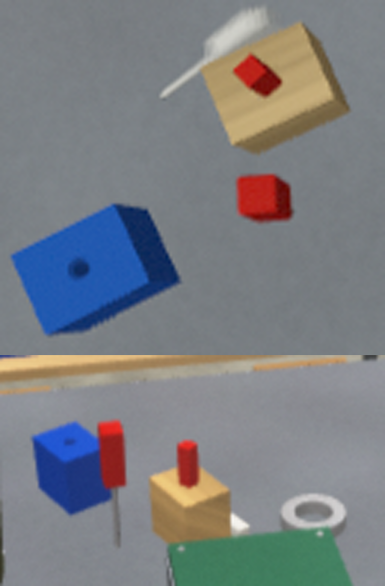

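The crop confirms the smaller red pin, in the wooden stand at (176,215). The two decoys stand unsupported: the white one has fallen behind the stand and the big red one may be tipping. I'll let them settle before measuring.

Emit:
{"name": "move_arm", "arguments": {"increments": [[0.6, 0, 0, -0.5, 0, 0, 0], [0.6, 0, 0, -0.5, 0, 0, 0], [0.6, 0, 0, -0.5, 0, 0, 0], [0.6, 0, 0, -0.5, 0, 0, 0], [0.6, 0, 0, -0.5, 0, 0, 0], [0.6, 0, 0, 0, 0, 0, 0]]}}

```text
time_s: 1.5
ee_pos: [0.2174, -0.5061, 0.2957]
eef_rot: [3.136, 0.0, 0.406]
force: [0.0, 0.6, 0.4]
grip_width: 0.0561
grip_force: 0.0
```

Run:
```python
from m import *
t=ctrl.camera("top"); s=ctrl.camera("side")
B={}
for n,c in(("top",t),("side",s)):
    for col in("red","yel"):
        for ce,st,m in blobs(c,col): print(n,col,ce.round(1),st.tolist())
from scipy.optimize import least_squares
# cabinet lid hole from yellow
yt=blobs(t,"yel")[0][0]; ys=min(blobs(s,"yel"),key=lambda b:abs(b[0]-[316,207]).sum())[0]
print("hole",atz(yt,t,.1),atz(ys,s,.1),tri(yt,t,ys,s))
w=[b for b in blobs(t,"wood") if 140<b[0][0]<230 and 190<b[0][1]<250][0]
h=cv2.convexHull(np.argwhere(w[2])[:,::-1].astype(np.float32))
print(h.reshape(-1,2).astype(int).tolist())
a=cv2.resize(t["color"][140:310,90:230],None,fx=3.4,fy=3.4,interpolation=cv2.INTER_CUBIC)
cv2.imwrite("pics/crop2.png",a)
```

```text
top red [176.3 215.2] [169, 209, 16, 13, 118]
top red [255.3 246.5] [239, 241, 34, 12, 353]
top yel [307.1 169.5] [302, 165, 11, 10, 50]
side red [262.8 152.2] [260, 144, 7, 17, 106]
side red [250.1 210.3] [247, 200, 8, 22, 120]
side yel [315.9 206.8] [312, 204, 9, 6, 28]
hole [0.57852182 0.01436818 0.1       ] [0.579292   0.01570161 0.1       ] [0.57863297 0.01441654 0.10093464]
[[207, 227], [199, 231], [177, 241], [175, 241], [170, 239], [168, 238], [165, 231], [160, 219], [158, 214], [158, 212], [164, 209], [173, 205], [190, 198], [191, 198], [193, 200]]
```

View pics/crop2.png

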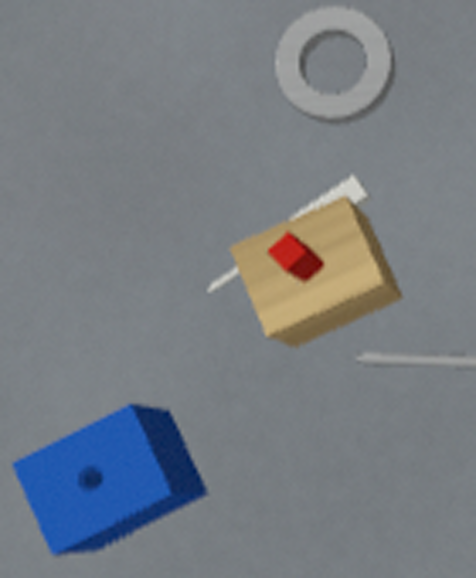

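The smaller red pin is still in the wooden stand, with its handle at about (176,215). The big red decoy has fallen with its handle near (255,247), by the tray front, and the white one lies behind the stand. I'll fit the handle and stand poses and check the decoy against the tray path.

```bash
cat > fit.py <<'E'
from m import *
from scipy.optimize import minimize
def box(x,y,yaw,sx,sy,z0,z1):
    c,s=np.cos(yaw),np.sin(yaw)
    return np.array([[x+c*a*sx/2-s*b*sy/2,y+s*a*sx/2+c*b*sy/2,z] for a in(-1,1) for b in(-1,1) for z in(z0,z1)])
def iou(P,c,m,k=8,pad=25):
    r,co=np.where(m); y0,x0=r.min()-pad,co.min()-pad; y1,x1=r.max()+pad,co.max()+pad
    M=cv2.resize(m[y0:y1,x0:x1].astype(np.uint8),None,fx=k,fy=k,interpolation=cv2.INTER_NEAREST)
    uv=np.array([proj(p,c) for p in P])
    hull=cv2.convexHull((((uv-[x0,y0])+.5)*k).astype(np.float32)).astype(np.int32)
    R=np.zeros_like(M); cv2.fillConvexPoly(R,hull,1)
    return (R&M).sum()/max(1,(R|M).sum())
def fit(views,x,y,dims,yaws):
    f=lambda p:-sum(iou(box(*p,*dims),c,m) for c,m in views)
    best=None
    for w in yaws:
        r=minimize(f,[x,y,w],method="Nelder-Mead",options=dict(initial_simplex=np.array([[x,y,w],[x+.01,y,w],[x,y+.01,w],[x,y,w+.2]]),xatol=1e-4,fatol=1e-4,maxiter=120))
        if best is None or r.fun<best.fun: best=r
    return best.x,-best.fun/len(views)
E
python3 - <<'E'
from fit import *
t=ctrl.camera("top"); s=ctrl.camera("side")
near=lambda c,col,p:min(blobs(c,col),key=lambda b:abs(b[0]-p).sum())[2]
rt,rs=near(t,"red",[176,215]),near(s,"red",[263,152])
w=near(t,"wood",[182,220])|rt; w=cv2.morphologyEx(w.astype(np.uint8),cv2.MORPH_CLOSE,np.ones((5,5)))>0
x,y,_=atz([180.4,218.7],t,.086)
print("start",x,y)
for nm,v in(("top",[(t,rt)]),("side",[(s,rs)]),("both",[(t,rt),(s,rs)])):
    print("handle",nm,fit(v,x,y,(.02,.02,.086,.146),[0.,.4,.8,1.2]))
print("stand",fit([(t,w)],x,y,(.07,.09,0,.086),[0.,.4,-.4,1.2]))
g=max(blobs(t,"green"),key=lambda b:b[1][4])
q=cv2.minAreaRect(np.argwhere(g[2])[:,::-1].astype(np.float32)); print(q)
a=cv2.resize(t["color"][140:290,140:350],None,fx=3.5,fy=3.5,interpolation=cv2.INTER_CUBIC)
cv2.imwrite("pics/crop3.png",a)
for c in(t,s): print([b[0].round().tolist() for b in blobs(c,"red")])
E
```

```text
start 0.46299191056077327 0.32135277906834997
handle top (array([0.46663457, 0.32333188, 0.91038436]), np.float64(0.8287968003555161))
handle side (array([ 0.46681167,  0.32542607, -0.05648969]), np.float64(0.8288126919140225))
handle both (array([ 0.46692823,  0.32384852, -0.3255317 ]), np.float64(0.7834604694176253))
stand (array([0.46615268, 0.32422825, 0.41443595]), np.float64(0.9191598201829174))
((288.0, 196.0), (90.0, 82.0), 0.0)
[[176.0, 215.0], [255.0, 247.0]]
[[263.0, 152.0], [250.0, 210.0]]
```

View pics/crop3.png

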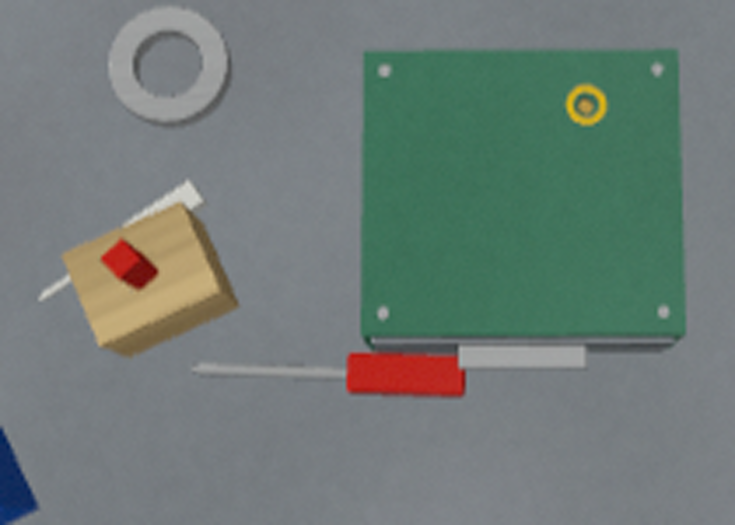

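The stand is at (0.466, 0.324) and the hole at (0.579, 0.0145). The big decoy's handle at about (255,247) lies right in front of the tray, so it could hold the tray back. I'll drag it clear by its rod first. Turning and travelling now.

Emit:
{"name": "move_arm", "arguments": {"increments": [[0.4, 0, 0, 0, 0, 0, -0.146], [0.4, 0, 0, 0, 0, 0, -0.146], [0.4, 0, 0, 0, 0, 0, -0.146], [0.4, 0, 0, 0, 0, 0, -0.146], [0.4, 0, 0, 0, 0, 0, -0.146], [0.4, 0, 0, 0, 0, 0, -0.146], [0.4, 0, 0, 0, 0, 0, -0.146], [0.4, 0, 0, 0, 0, 0, -0.143], [0.4, 0.3, 0.6, 0, 0, 0, 0], [0.4, 0.6, 0.6, 0, 0, 0, 0], [0.4, 0.9, 0.6, 0, 0, 0, 0], [0.4, 0.9, 0.6, 0, 0, 0, 0], [0.4, 0.9, 0.6, 0, 0, 0, 0], [0.4, 0.9, 0.6, 0, 0, 0, 0], [0.4, 0.9, 0, 0, 0, 0, 0], [0.4, 0.9, 0, 0, 0, 0, 0], [0.4, 0.9, 0, 0, 0, 0, 0], [0.4, 0.9, 0, 0, 0, 0, 0]]}}

```text
time_s: 3.5
ee_pos: [0.3874, -0.1121, 0.2915]
eef_rot: [-3.14, -0.001, 1.571]
force: [0.6, 0.1, 0.1]
grip_width: 0.0373
grip_force: 0.0
```

Run:
```python
from fit import *
t=ctrl.camera("top"); s=ctrl.camera("side")
for px in ((195,370),(270,371),(320,372)):
    print("rod",atz([140+px[0]/3.5,140+px[1]/3.5],t,.008).round(3))
for px in ((347,353),(465,357),(465,396),(347,392)): print("dh",atz([140+px[0]/3.5,140+px[1]/3.5],t,.026).round(3))
for i in range(2):
    for b in blobs(t,"red"): print(b[0])
    break
h=cv2.cvtColor(t["color"],cv2.COLOR_BGR2HSV)[205:226,165:190]; m=((h[...,0]<6)|(h[...,0]>174))&(h[...,1]>150)
print((h[...,2]*m))
```

```text
rod [0.404 0.298 0.008]
rod [0.403 0.243 0.008]
rod [0.402 0.206 0.008]
dh [0.414 0.185 0.026]
dh [0.41  0.1   0.026]
dh [0.382 0.1   0.026]
dh [0.386 0.185 0.026]
[176.31355932 215.16949153]
[255.27873563 246.4683908 ]
[[  0   0   0   0   0   0   0   0   0   0   0   0   0   0   0   0   0   0
    0   0   0   0   0   0   0]
 [  0   0   0   0   0   0   0   0   0   0   0   0   0   0   0   0   0   0
    0   0   0   0   0   0   0]
 [  0   0   0   0   0   0   0   0   0   0   0   0   0   0   0   0   0   0
    0   0   0   0   0   0   0]
 [  0   0   0   0   0   0   0   0   0   0   0   0   0   0   0   0   0   0
    0   0   0   0   0   0   0]
 [  0   0   0   0   0   0   0   0   0 190 171   0   0   0   0   0   0   0
    0   0   0   0   0   0   0]
 [  0   0   0   0   0   0   0   0 188 187 189 169 122   0   0   0   0   0
    0   0   0   0   0   0   0]
 [  0   0   0   0   0   0 192 190 188 188 188 190 160 128   0   0   0   0
    0   0   0   0   0   0   0]
 [  0   0   0   0   0 184 188 188 188 188 187 186 189 156 114   0   0   0
    0   0   0   0   0   0   0]
 [  0   0   0   0 194 188 188 189 188 18
[... 625 characters left out ...]
 0 153 111 116 117 116 116 115 117 115
    0   0   0   0   0   0   0]
 [  0   0   0   0   0   0   0   0   0   0   0 123 118 117 117 116 117   0
    0   0   0   0   0   0   0]
 [  0   0   0   0   0   0   0   0   0   0   0   0   0 121 117 117   0   0
    0   0   0   0   0   0   0]
 [  0   0   0   0   0   0   0   0   0   0   0   0   0   0   0   0   0   0
    0   0   0   0   0   0   0]
 [  0   0   0   0   0   0   0   0   0   0   0   0   0   0   0   0   0   0
    0   0   0   0   0   0   0]
 [  0   0   0   0   0   0   0   0   0   0   0   0   0   0   0   0   0   0
    0   0   0   0   0   0   0]
 [  0   0   0   0   0   0   0   0   0   0   0   0   0   0   0   0   0   0
    0   0   0   0   0   0   0]]
```

Emit:
{"name": "move_arm", "arguments": {"increments": [[0.4, 0.88, 0.04, 0, 0, 0, 0], [0.4, 0.88, 0.04, 0, 0, 0, 0], [0.4, 0.88, 0.04, 0, 0, 0, 0], [0.4, 0.88, 0.04, 0, 0, 0, 0], [0.4, 0.88, 0.04, 0, 0, 0, 0], [0.4, 0.88, 0.04, 0.3, 0, 0, 0], [0.4, 0.88, 0.04, 0.7, 0, 0, 0], [0.4, 0.88, 0.04, 0.9, 0, 0, 0], [0.4, 0, 0, 0.9, 0, 0, 0], [0.4, 0, 0, 0.9, 0, 0, 0], [0.4, 0, 0, 0.6, 0, 0, 0], [0.4, 0, 0, 0.3, 0, 0, 0], [0.4, 0, 0, 0, 0, 0, 0]]}}

```text
time_s: 4.9
ee_pos: [0.4022, 0.2229, 0.073]
eef_rot: [-3.137, 0.002, 1.57]
force: [0.1, 0.3, 0.0]
grip_width: 0.0374
grip_force: 0.0
```

Emit:
{"name": "move_arm", "arguments": {"force": 15, "increments": [[0.4, 0.34, 0, 0.4, 0, 0, 0], [0.4, 0, 0, 0.5, 0, 0, 0], [0.4, 0, 0, 0.35, 0, 0, 0], [0.4, 0, 0, 0.1, 0, 0, 0], [0, 0, 0, 0, 0, 0, 0], [0, 0, 0, 0, 0, 0, 0], [0, 0, 0, 0, 0, 0, 0], [0, 0, 0, 0, 0, 0, 0]]}}

```text
time_s: 5.7
ee_pos: [0.4038, 0.2413, 0.0088]
eef_rot: [3.141, -0.001, 1.571]
force: [-0.5, -0.4, -0.3]
grip_width: 0.009
grip_force: 0.0
```

Emit:
{"name": "move_arm", "arguments": {"increments": [[0, 0, 0, 0, 0, 0, 0], [0, 0, -0.2, 0, 0, 0, 0], [0, 0, -0.4, 0, 0, 0, 0], [0, 0, -0.4, 0, 0, 0, 0], [0, 0, -0.4, 0, 0, 0, 0], [0, 0, -0.4, 0, 0, 0, 0], [0, 0, -0.3, 0, 0, 0, 0], [0, 0, 0, 0, 0, 0, 0]]}}

```text
time_s: 6.5
ee_pos: [0.2969, 0.2411, 0.0082]
eef_rot: [-3.141, 0.0, 1.572]
force: [0.4, 1.0, 0.7]
grip_width: 0.0006
grip_force: 0.0
```

Run:
```python
from m import *
t=ctrl.camera("top");s=ctrl.camera("side")
for c in(t,s): print([(b[0].round().tolist(),b[1].tolist()) for b in blobs(c,"red")])
o=ctrl.get_obs();print(o["grip_width"],o["grip_force"])
cv2.imwrite("pics/d4.png",np.vstack([t["color"][140:330,60:360],s["color"][100:290,160:460]]))
```

```text
[([176.0, 215.0], [169, 209, 16, 13, 117]), ([255.0, 247.0], [239, 241, 34, 12, 354])]
[([263.0, 152.0], [260, 144, 7, 17, 108]), ([250.0, 210.0], [247, 200, 8, 22, 120])]
0.0006490865426494146 0.0
```

View pics/d4.png

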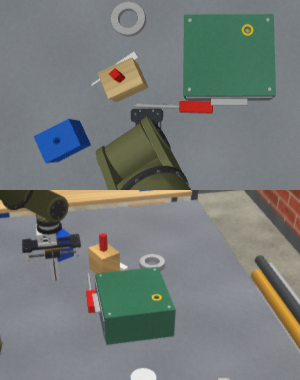

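The picture shows the decoy has not moved: the fingers closed just above the rod. Retrying with the fingers lower.

Emit:
{"name": "move_arm", "arguments": {"increments": [[0.4, 0, 0, -0.8, 0, 0, 0], [0.4, 0, 0.5, 0, 0, 0, 0], [0.4, 0, 0.7, 0, 0, 0, 0], [0.4, 0, 0.7, 0, 0, 0, 0], [0.4, 0, 0.24, 0, 0, 0, 0], [0.4, 0, 0, 0, 0, 0, 0], [0.4, 0, 0, 0.5, 0, 0, 0], [0.4, 0, 0, 0.3, 0, 0, 0], [0.4, 0, 0, 0.12, 0, 0, 0], [0.4, 0, 0, 0, 0, 0, 0]]}}

```text
time_s: 7.6
ee_pos: [0.4045, 0.241, 0.0017]
eef_rot: [-3.14, 0.001, 1.571]
force: [-0.4, 0.1, -0.1]
grip_width: 0.0377
grip_force: 0.0
```

Emit:
{"name": "move_arm", "arguments": {"increments": [[0, 0, 0, 0, 0, 0, 0], [0, 0, 0, 0, 0, 0, 0], [0, 0, 0, 0, 0, 0, 0], [0, 0, 0, 0, 0, 0, 0], [0, 0, 0, 0, 0, 0, 0], [0, 0, 0, 0, 0, 0, 0]]}}

```text
time_s: 8.2
ee_pos: [0.4054, 0.2411, 0.0022]
eef_rot: [3.142, -0.0, 1.571]
force: [-1.0, 0.3, 0.1]
grip_width: 0.0004
grip_force: 0.0
```

Run:
```python
from m import *
t=ctrl.camera("top");s=ctrl.camera("side")
o=ctrl.get_obs(); p=o["ee_pos"]; print(proj(p,t),proj(p,s))
for c in(t,s): print([(b[0].round().tolist(),b[1].tolist()) for b in blobs(c,"red")])
a=cv2.resize(t["color"][190:280,160:310],(750,450)) ;b=cv2.resize(s["color"][120:240,190:340],(187*1,150))
cv2.imwrite("pics/d5.png",a)
cv2.imwrite("pics/d5s.png",cv2.resize(s["color"][120:250,180:330],(690,598)))
```

```text
[218.11475455 245.30279374] [249.34825279 195.80159013]
[([175.0, 214.0], [169, 209, 14, 11, 93]), ([255.0, 247.0], [239, 241, 34, 12, 351])]
[([263.0, 157.0], [260, 155, 7, 4, 16]), ([250.0, 210.0], [247, 200, 8, 22, 120])]
```

View pics/d5s.png

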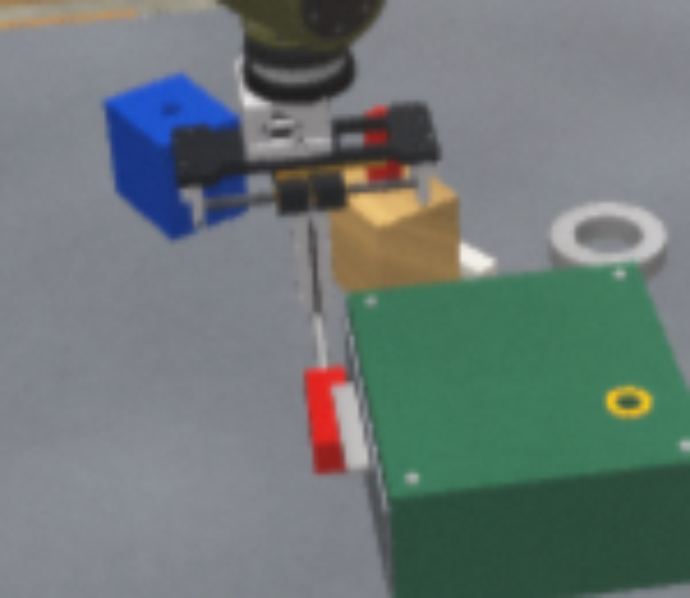

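Run:
```python
from m import *
t=ctrl.camera("top");s=ctrl.camera("side")
rt=[b for b in blobs(t,"red") if b[0][0]>230][0]; rs=[b for b in blobs(s,"red") if b[0][1]>190][0]
print("handle",tri(rt[0],t,rs[0],s))
for z in(.0,.013,.026): print(z,atz(rt[0],t,z)[:2],atz(rs[0],s,z)[:2])
# rod: top-view line sampled; side-view rod px from crop (318,325),(322,360)
for u in ((318,325),(322,362)):
    us=(180+u[0]/4.6,120+u[1]/4.6); print("side rod",us,[atz(us,s,z).round(3).tolist() for z in(0,.01,.03)])
h=t["color"]; 
for x in (200,210,225,232): print(x,h[238:254,x].sum(1).tolist())
```

```text
handle [0.398852   0.14457998 0.01597769]
0.0 [0.4015223  0.14541142] [0.39898162 0.165036  ]
0.013 [0.40041013 0.14473606] [0.39781531 0.14827997]
0.026 [0.39929795 0.14406069] [0.396649   0.13152394]
side rod (249.1304347826087, 190.6521739130435) [[0.408, 0.274, 0.0], [0.407, 0.26, 0.01], [0.405, 0.232, 0.03]]
side rod (250.0, 198.69565217391306) [[0.406, 0.227, 0.0], [0.405, 0.214, 0.01], [0.403, 0.187, 0.03]]
200 [241, 241, 222, 215, 213, 201, 200, 197, 220, 225, 199, 168, 162, 162, 149, 141]
210 [201, 195, 201, 220, 224, 219, 213, 187, 143, 144, 140, 132, 134, 152, 191, 220]
225 [266, 275, 281, 277, 279, 287, 277, 217, 101, 108, 118, 131, 129, 134, 156, 174]
232 [271, 235, 138, 141, 130, 132, 136, 162, 204, 215, 130, 96, 113, 128, 129, 129]
```

View pics/d5.png

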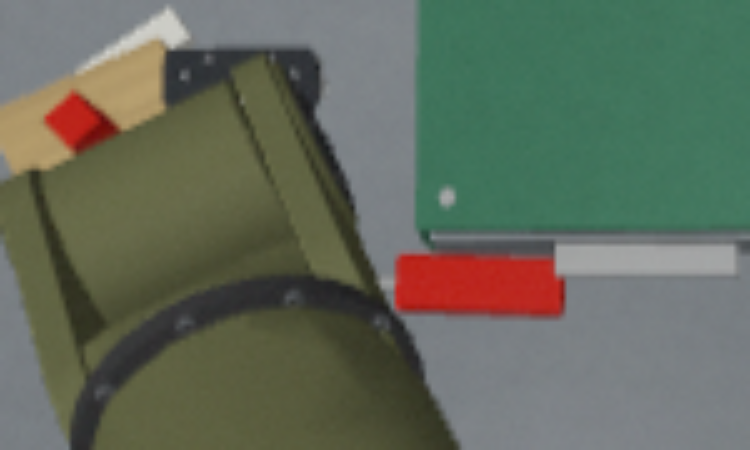

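The decoy's rod gives the fingers no resistance, and only about 1 N of bench friction would hold it against the sprung tray. If it does block the tray I can clear it afterwards, so I'm going for the real pin now.

Emit:
{"name": "move_arm", "arguments": {"increments": [[0.6, 0, 0, -0.8, 0, 0, 0], [0.6, 0, 0, -0.9, 0, 0, 0], [0.6, 0, 0, -0.9, 0, 0, 0], [0.6, 0, 0, -0.9, 0, 0, 0], [0.6, 0, 0, -0.7, 0, 0, 0], [0.6, 0.83, 0.61, 0, 0, 0, 0], [0.6, 0.83, 0.61, 0, 0, 0, 0], [0.6, 0, 0, 0, 0, 0, -0.144], [0.6, 0, 0, 0, 0, 0, -0.144], [0.6, 0, 0, 0, 0, 0, -0.144], [0.6, 0, 0, 0, 0, 0, -0.144], [0.6, 0, 0, 0, 0, 0, -0.144], [0.6, 0, 0, 0, 0, 0, 0]]}}

```text
time_s: 9.7
ee_pos: [0.4646, 0.3217, 0.212]
eef_rot: [-3.141, -0.0, 2.293]
force: [-1.4, 0.3, -0.9]
grip_width: 0.0563
grip_force: 0.0
```

Emit:
{"name": "move_arm", "arguments": {"force": 30, "increments": [[0.6, 0, 0.06, 0.5, 0, 0, 0], [0.6, 0, 0, 0.7, 0, 0, 0], [0.6, 0, 0, 0.6, 0, 0, 0], [0.6, 0, 0, 0.3, 0, 0, 0], [0.6, 0, 0, 0.06, 0, 0, 0], [0, 0, 0, 0, 0, 0, 0], [0, 0, 0, 0, 0, 0, 0], [0, 0, 0, 0, 0, 0, 0], [0, 0, 0, 0, 0, 0, 0], [0, 0, 0, 0, 0, 0, 0], [0, 0, 0, 0, 0, 0, 0]]}}

```text
time_s: 10.8
ee_pos: [0.4671, 0.3238, 0.1045]
eef_rot: [3.141, 0.0, 2.291]
force: [0.4, 0.3, 2.5]
grip_width: 0.0191
grip_force: 29.9
```

Emit:
{"name": "move_arm", "arguments": {"increments": [[0, 0, 0, -0.2, 0, 0, 0], [0, 0, 0, -0.4, 0, 0, 0], [0, 0, 0, -0.5, 0, 0, 0], [0, 0, 0, -0.5, 0, 0, 0], [0, 0, 0, -0.5, 0, 0, 0], [0, 0, 0, -0.4, 0, 0, 0], [0, 0, 0, -0.1, 0, 0, 0], [0, 0, 0, 0, 0, 0, 0], [0, 0, 0, 0, 0, 0, 0]]}}

```text
time_s: 11.7
ee_pos: [0.4666, 0.3235, 0.233]
eef_rot: [-3.14, -0.0, 2.291]
force: [0.7, -0.5, -1.1]
grip_width: 0.0193
grip_force: 29.9
```

Run:
```python
from m import *
t=ctrl.camera("top");s=ctrl.camera("side")
o=ctrl.get_obs(); p=o["ee_pos"]; print(p,o["eef_rot"],o["force"],o["moment"],o["grip_width"],o["grip_force"])
print(proj(p,s),"tip exp",proj(p-[0,0,.0985],s),proj(p-[0,0,.0185],s))
u=proj(p-[0,0,.05],s).astype(int)
cv2.imwrite("pics/g6.png",cv2.resize(s["color"][u[1]-40:u[1]+60,u[0]-50:u[0]+50],(600,600),interpolation=cv2.INTER_CUBIC)); print(u)
# hole in stand, seen from top
d=t["color"][195:245,155:210]; cv2.imwrite("pics/s6.png",cv2.resize(d,None,fx=10,fy=10))
```

```text
[0.46656236 0.32348512 0.23294843] [-3.13975399e+00 -3.29365116e-04  2.29079273e+00] [-0.49404111  0.16670908 -1.39708877] [-0.04384856 -0.11414771 -0.0198704 ] 0.019201560261849392 29.905002415180206
[261.04952126 120.57564168] tip exp [262.39385073 147.28839125] [261.3099819  125.75117333]
[261 134]
```

View pics/g6.png

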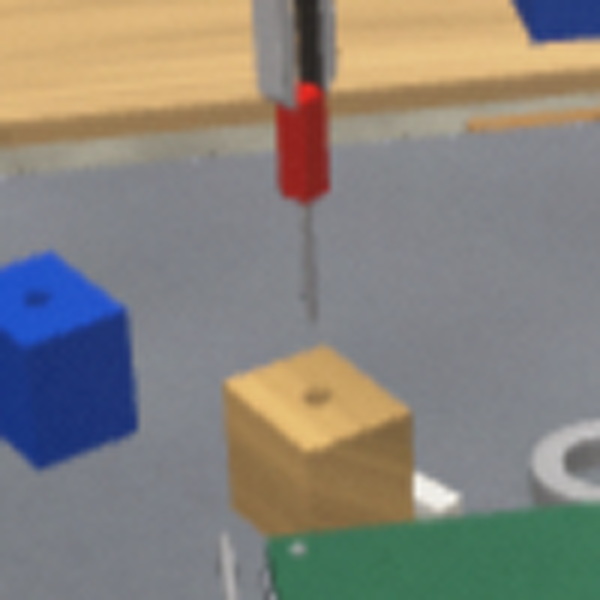

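The side crop shows the pin held upright with its tip at crop (313,320), within about 2 mm of where I expected it. The empty stand hole is at crop (317,397). Moving over the access hole.

Emit:
{"name": "move_arm", "arguments": {"increments": [[0, -0.4, -0.16, 0, 0, 0, 0], [0, -0.7, -0.28, 0, 0, 0, 0], [0, -0.75, -0.29, 0, 0, 0, 0], [0, -0.75, -0.29, 0, 0, 0, 0], [0, -0.75, -0.29, 0, 0, 0, 0], [0, -0.75, -0.29, 0, 0, 0, 0], [0, -0.75, -0.29, 0, 0, 0, 0], [0, -0.7, -0.28, 0, 0, 0, 0], [0, -0.4, -0.16, 0, 0, 0, 0], [0, -0.16, -0.06, 0.3, 0, 0, 0], [0, 0, 0, 0.1, 0, 0, 0], [0, 0, 0, 0, 0, 0, 0]]}}

```text
time_s: 13.0
ee_pos: [0.5776, 0.0162, 0.2123]
eef_rot: [-3.14, -0.002, 2.291]
force: [-0.2, 0.7, -0.3]
grip_width: 0.0194
grip_force: 29.9
```

Run:
```python
from m import *
t=ctrl.camera("top");s=ctrl.camera("side")
o=ctrl.get_obs(); p=o["ee_pos"]; print(p,o["eef_rot"],o["force"],o["moment"])
print("tip exp",proj(p-[0,0,.0985],s),"under",proj(p-[0,0,.0185],s),"hole",proj([.579,.015,.1],s))
for z in(.1,): print([atz(b[0],s,z) for b in blobs(s,"yel") if b[1][4]<60], [b[0] for b in blobs(s,"yel")])
print([ (b[0],b[1].tolist()) for b in blobs(t,"yel")])
a=s["color"][160:230,275:365]; cv2.imwrite("pics/h7.png",cv2.resize(a,None,fx=8,fy=8,interpolation=cv2.INTER_CUBIC))
print("stand hole side",atz([263.8,160.2],s,.086))
```

```text
[0.57819895 0.01638939 0.21399048] [-3.14141584e+00 -3.51490508e-04  2.29211775e+00] [ 0.49905659  0.62638575 -0.62545782] [-0.0321659  -0.14707441 -0.01251391]
tip exp [315.56425443 202.45674446] under [316.2556108  179.45558308] hole [315.81282863 206.97803306]
[array([0.579292  , 0.01570161, 0.1       ])] [array([315.85714286, 206.82142857])]
[]
stand hole side [0.46872622 0.31981518 0.086     ]
```

View pics/h7.png

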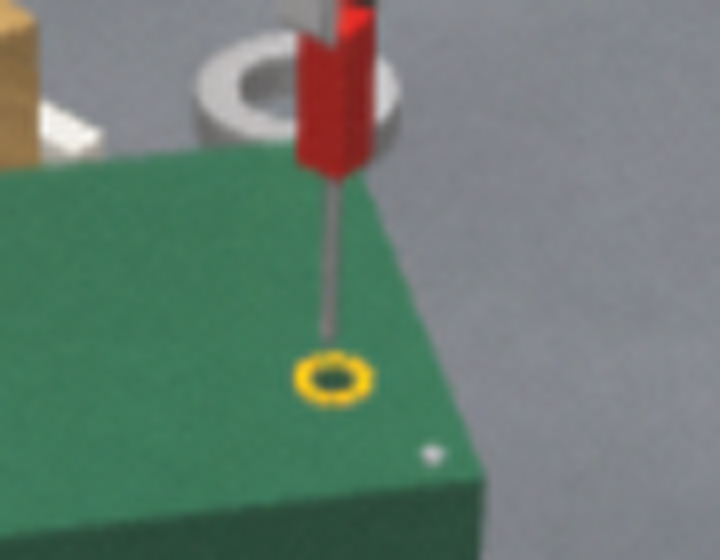

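The side crop shows the tip at about (329,338), just above the ring centre at (334,379), so it lines up to about 1 mm. Lowering gently.

Emit:
{"name": "move_arm", "arguments": {"increments": [[0, -0.03, 0, 0.06, 0, 0, 0], [0, 0, 0, 0.06, 0, 0, 0], [0, 0, 0, 0.06, 0, 0, 0], [0, 0, 0, 0.04, 0, 0, 0], [0, 0, 0, 0, 0, 0, 0]]}}

```text
time_s: 13.6
ee_pos: [0.5794, 0.0141, 0.2028]
eef_rot: [-3.141, -0.0, 2.291]
force: [-0.4, 0.4, -1.0]
grip_width: 0.0193
grip_force: 29.9
```

Emit:
{"name": "move_arm", "arguments": {"increments": [[0, 0, 0, 0.02, 0, 0, 0], [0, 0, 0, 0.02, 0, 0, 0], [0, 0, 0, 0.02, 0, 0, 0]]}}

```text
time_s: 13.9
ee_pos: [0.5795, 0.014, 0.2001]
eef_rot: [3.142, 0.0, 2.291]
force: [0.2, 0.1, -1.2]
grip_width: 0.0189
grip_force: 29.9
```

Emit:
{"name": "move_arm", "arguments": {"increments": [[0, 0.016, 0.006, 0.02, 0, 0, 0], [0, 0, 0, 0.02, 0, 0, 0], [0, 0, 0, 0.02, 0, 0, 0]]}}

```text
time_s: 14.2
ee_pos: [0.5792, 0.0149, 0.197]
eef_rot: [3.142, 0.0, 2.291]
force: [0.2, 0.8, -0.6]
grip_width: 0.0193
grip_force: 29.9
```

Emit:
{"name": "move_arm", "arguments": {"increments": [[0, 0, 0, 0.02, 0, 0, 0], [0, 0, 0, 0.02, 0, 0, 0], [0, 0, 0, 0.02, 0, 0, 0]]}}

```text
time_s: 14.5
ee_pos: [0.5792, 0.0149, 0.194]
eef_rot: [-3.142, -0.0, 2.291]
force: [-0.5, 0.2, -1.7]
grip_width: 0.0191
grip_force: 29.9
```

Emit:
{"name": "move_arm", "arguments": {"increments": [[0, 0, 0, 0.02, 0, 0, 0], [0, 0, 0, 0.03, 0, 0, 0], [0, 0, 0, 0.03, 0, 0, 0]]}}

```text
time_s: 14.8
ee_pos: [0.5792, 0.0149, 0.19]
eef_rot: [-3.142, -0.0, 2.291]
force: [0.2, -0.6, 0.0]
grip_width: 0.0193
grip_force: 29.9
```

Emit:
{"name": "move_arm", "arguments": {"increments": [[0, 0, 0, 0.03, 0, 0, 0], [0, 0, 0, 0.03, 0, 0, 0], [0, 0, 0, 0.03, 0, 0, 0]]}}

```text
time_s: 15.1
ee_pos: [0.5792, 0.0149, 0.1855]
eef_rot: [3.142, -0.0, 2.291]
force: [0.7, 0.4, -0.6]
grip_width: 0.0193
grip_force: 29.9
```

Emit:
{"name": "move_arm", "arguments": {"increments": [[0, 0, 0, 0.03, 0, 0, 0], [0, 0, 0, 0.03, 0, 0, 0], [0, 0, 0, 0.03, 0, 0, 0]]}}

```text
time_s: 15.4
ee_pos: [0.5792, 0.0149, 0.181]
eef_rot: [-3.142, -0.0, 2.291]
force: [0.9, 0.8, -0.7]
grip_width: 0.0189
grip_force: 29.9
```

Emit:
{"name": "move_arm", "arguments": {"increments": [[0, 0, 0, 0.03, 0, 0, 0], [0, 0, 0, 0.03, 0, 0, 0], [0, 0, 0, 0.03, 0, 0, 0]]}}

```text
time_s: 15.7
ee_pos: [0.5792, 0.0149, 0.1765]
eef_rot: [3.142, -0.0, 2.291]
force: [-0.2, -0.1, -0.5]
grip_width: 0.0195
grip_force: 29.9
```

Emit:
{"name": "move_arm", "arguments": {"increments": [[0, 0, 0, 0.03, 0, 0, 0], [0, 0, 0, 0.03, 0, 0, 0], [0, 0, 0, 0.04, 0, 0, 0]]}}

```text
time_s: 16.0
ee_pos: [0.5792, 0.0149, 0.1715]
eef_rot: [3.142, 0.0, 2.291]
force: [0.6, 0.2, -0.1]
grip_width: 0.0195
grip_force: 29.9
```

Emit:
{"name": "move_arm", "arguments": {"increments": [[0, 0, 0, 0.03, 0, 0, 0], [0, 0, 0, 0.03, 0, 0, 0], [0, 0, 0, 0.04, 0, 0, 0]]}}

```text
time_s: 16.3
ee_pos: [0.5792, 0.0149, 0.1665]
eef_rot: [3.142, 0.0, 2.291]
force: [0.1, -0.6, -0.2]
grip_width: 0.0191
grip_force: 29.9
```

Emit:
{"name": "move_arm", "arguments": {"increments": [[0, 0, 0, 0.03, 0, 0, 0], [0, 0, 0, 0.03, 0, 0, 0], [0, 0, 0, 0.04, 0, 0, 0]]}}

```text
time_s: 16.6
ee_pos: [0.5793, 0.0149, 0.1616]
eef_rot: [3.141, 0.0, 2.291]
force: [-0.3, 0.3, 4.9]
grip_width: 0.0193
grip_force: 29.9
```

The pad is felt at 4.9 N. Pressing on slowly.

Emit:
{"name": "move_arm", "arguments": {"increments": [[0, 0, 0, 0.02, 0, 0, 0], [0, 0, 0, 0.02, 0, 0, 0]]}}

```text
time_s: 16.8
ee_pos: [0.5796, 0.0148, 0.1604]
eef_rot: [3.14, 0.001, 2.291]
force: [-0.0, -0.5, 6.0]
grip_width: 0.0193
grip_force: 29.9
```

Emit:
{"name": "move_arm", "arguments": {"increments": [[0, 0, 0, 0.02, 0, 0, 0], [0, 0, 0, 0.02, 0, 0, 0]]}}

```text
time_s: 17.0
ee_pos: [0.5797, 0.0148, 0.1585]
eef_rot: [3.14, 0.001, 2.291]
force: [0.1, -0.1, 7.0]
grip_width: 0.0195
grip_force: 29.9
```

Emit:
{"name": "move_arm", "arguments": {"increments": [[0, 0, 0, 0.02, 0, 0, 0], [0, 0, 0, 0.02, 0, 0, 0]]}}

```text
time_s: 17.2
ee_pos: [0.5797, 0.0148, 0.1566]
eef_rot: [3.14, 0.001, 2.291]
force: [0.3, 0.1, 7.7]
grip_width: 0.0191
grip_force: 29.9
```

Emit:
{"name": "move_arm", "arguments": {"increments": [[0, 0, 0, 0.02, 0, 0, 0], [0, 0, 0, 0, 0, 0, 0], [0, 0, 0, 0, 0, 0, 0], [0, 0, 0, 0, 0, 0, 0]]}}

```text
time_s: 17.6
ee_pos: [0.5794, 0.0149, 0.1551]
eef_rot: [3.141, 0.001, 2.291]
force: [-0.8, -0.1, 5.2]
grip_width: 0.0194
grip_force: 29.9
```

```bash
cat > tray.py <<'E'
from m import *
t=ctrl.camera("top");s=ctrl.camera("side")
print(ctrl.get_obs()["force"],ctrl.get_obs()["ee_pos"])
for c in(t,s): print([(b[0].round().tolist(),b[1].tolist()) for b in blobs(c,"red")])
E
cat > trayimg.py <<'E'
from tray import *
import sys
cv2.imwrite(sys.argv[1],cv2.resize(s["color"][170:260,225:345],None,fx=5,fy=5,interpolation=cv2.INTER_CUBIC))
E
python3 trayimg.py pics/t8.png; echo
python3 - <<'E'
import cv2,numpy as np
a=cv2.imread("pics/side0.png")[170:260,225:345]; b=cv2.resize(cv2.imread("pics/t8.png"),(120,90),interpolation=cv2.INTER_AREA)
d=np.abs(a.astype(int)-b).max(2)>60; print(np.argwhere(d[20:70,15:45]).shape, (np.argwhere(d).min(0),np.argwhere(d).max(0)))
E
```

```text
[-0.11657127  0.64539238  5.69894392] [0.5794104  0.01489189 0.15499538]
[([255.0, 256.0], [239, 250, 34, 11, 323])]
[([317.0, 189.0], [313, 178, 8, 21, 131]), ([241.0, 211.0], [238, 201, 8, 23, 103])]

(293, 2) (array([ 0, 12]), array([78, 98]))
```

The force dropped and the decoy has been pushed along, so the latch has let go. Measuring how far the tray is out.

Emit:
{"name": "move_arm", "arguments": {"increments": [[0, 0, 0, 0, 0, 0, 0], [0, 0, 0, 0, 0, 0, 0], [0, 0, 0, 0, 0, 0, 0]]}}

```text
time_s: 18.0
ee_pos: [0.5794, 0.0149, 0.155]
eef_rot: [3.141, 0.0, 2.291]
force: [0.4, 0.2, 5.4]
grip_width: 0.0193
grip_force: 29.9
```

Run:
```python
from tray import *
a=cv2.imread("pics/top0.png")
for x in(280,290,300): 
    print("before",a[230:280,x].sum(1).tolist()); print("now",t["color"][230:280,x].sum(1).tolist())
```

```text
[0.8157965  0.11145821 5.75782808] [0.57938835 0.01488937 0.15496348]
[([255.0, 266.0], [239, 261, 34, 11, 361])]
[([317.0, 189.0], [313, 178, 8, 21, 130]), ([234.0, 212.0], [231, 202, 8, 22, 98])]
before [276, 279, 280, 276, 278, 251, 260, 362, 349, 486, 488, 487, 488, 494, 463, 368, 382, 383, 380, 385, 379, 383, 381, 379, 375, 381, 382, 381, 380, 386, 380, 383, 386, 382, 383, 389, 390, 386, 389, 388, 389, 386, 385, 386, 385, 391, 390, 388, 395, 396]
now [248, 249, 250, 248, 260, 250, 255, 254, 254, 252, 255, 257, 253, 263, 258, 264, 258, 260, 258, 264, 264, 260, 264, 262, 263, 258, 260, 261, 266, 268, 264, 259, 261, 263, 264, 273, 264, 260, 273, 269, 268, 268, 275, 267, 265, 268, 271, 274, 272, 274]
before [276, 278, 279, 283, 275, 259, 276, 358, 343, 488, 484, 489, 491, 493, 468, 363, 377, 377, 373, 377, 382, 378, 383, 382, 379, 384, 384, 382, 387, 384, 379, 387, 381, 382, 383, 382, 379, 385, 384, 384, 387, 385, 384, 386, 388, 388, 385, 389, 389, 393]
now [284, 281, 290, 281, 289, 278, 283, 285, 289, 287, 288, 282, 282, 284, 285, 289, 287, 280, 287, 285, 286, 284, 287, 288, 285, 288, 286, 285, 287, 284, 288, 289, 287, 284, 287, 283, 288, 289, 289, 293, 286, 287, 285, 286, 288, 291, 280, 284, 281, 290]
before [284, 281, 280, 281, 283, 268, 275, 347, 337, 472, 491, 490, 490, 487, 459, 362, 380, 377, 379, 376, 374, 377, 375, 366, 370, 380, 381, 379, 381, 380, 378, 381, 380, 384, 380, 386, 383, 383, 381, 380, 379, 373, 380, 385, 382, 383, 387, 377, 384, 383]
now [287, 285, 285, 286, 286, 287, 286, 285, 286, 286, 288, 286, 290, 283, 288, 283, 291, 287, 290, 292, 284, 285, 282, 285, 286, 282, 287, 282, 286, 285, 285, 283, 283, 287, 282, 282, 289, 284, 285, 285, 287, 288, 287, 283, 283, 287, 285, 288, 286, 285]
```

The decoy moved about 20 px (around 48 mm) with the tray, so the tray is fully out. Withdrawing the pin and going back to the stand.

Emit:
{"name": "move_arm", "arguments": {"increments": [[0, 0, 0, -0.2, 0, 0, 0], [0, 0, 0, -0.4, 0, 0, 0], [0, 0, 0, -0.4, 0, 0, 0], [0, 0, 0, -0.4, 0, 0, 0], [0, 0, 0, -0.3, 0, 0, 0], [0, 0, 0, -0.05, 0, 0, 0], [0, 0, 0, 0, 0, 0, 0]]}}

```text
time_s: 18.8
ee_pos: [0.5791, 0.0149, 0.242]
eef_rot: [-3.141, -0.0, 2.291]
force: [0.2, -0.1, -1.2]
grip_width: 0.0189
grip_force: 29.9
```

Emit:
{"name": "move_arm", "arguments": {"increments": [[0, 0.4, 0.16, 0, 0, 0, 0], [0, 0.7, 0.28, 0, 0, 0, 0], [0, 0.75, 0.29, 0, 0, 0, 0], [0, 0.75, 0.29, 0, 0, 0, 0], [0, 0.75, 0.29, 0, 0, 0, 0], [0, 0.75, 0.29, 0, 0, 0, 0], [0, 0.75, 0.29, 0, 0, 0, 0], [0, 0.7, 0.28, 0, 0, 0, 0], [0, 0.4, 0.16, 0, 0, 0, 0], [0, 0.17, 0.06, 0, 0, 0, 0], [0, 0, 0, 0, 0, 0, 0], [0, 0, 0, 0, 0, 0, 0]]}}

```text
time_s: 20.0
ee_pos: [0.4676, 0.3228, 0.2417]
eef_rot: [-3.141, 0.0, 2.29]
force: [0.1, -0.5, -1.7]
grip_width: 0.019
grip_force: 29.9
```

Emit:
{"name": "move_arm", "arguments": {"increments": [[0, 0.023, 0.004, 0.3, 0, 0, 0], [0, 0, 0, 0.4, 0, 0, 0], [0, 0, 0, 0.25, 0, 0, 0], [0, 0, 0, 0.06, 0, 0, 0], [0, 0, 0, 0, 0, 0, 0], [0, 0, 0, 0, 0, 0, 0]]}}

```text
time_s: 20.6
ee_pos: [0.4671, 0.3247, 0.1925]
eef_rot: [3.14, 0.0, 2.29]
force: [0.9, -0.5, -0.9]
grip_width: 0.0194
grip_force: 29.9
```

Run:
```python
from tray import *
p=ctrl.get_obs()["ee_pos"]; print("tip exp",proj(p-[0,0,.0985],s),"stand hole side/est",proj([.4662,.3242,.086],s))
# wood-only columns: darkest rod pixels and hole near
g=s["color"].sum(2); print(g[140:172,255:273].tolist())
```

```text
[ 0.70005485 -0.80339239  0.51492684] [0.46696333 0.32481978 0.19243402]
[([255.0, 266.0], [239, 261, 34, 11, 361])]
[([262.0, 129.0], [258, 119, 8, 19, 106]), ([234.0, 212.0], [231, 202, 8, 22, 98])]
tip exp [262.98148024 157.48392741] stand hole side/est [262.88393017 159.60349356]
[[400, 406, 406, 408, 405, 405, 377, 350, 357, 404, 407, 406, 406, 410, 408, 410, 409, 408], [403, 406, 406, 406, 404, 410, 396, 360, 342, 396, 408, 410, 408, 407, 411, 407, 409, 405], [406, 402, 401, 404, 406, 409, 397, 359, 339, 396, 403, 406, 410, 409, 404, 411, 410, 408], [404, 403, 406, 405, 410, 404, 408, 362, 345, 400, 402, 406, 407, 404, 408, 408, 404, 403], [409, 409, 409, 402, 408, 398, 403, 371, 346, 396, 405, 407, 407, 404, 402, 405, 403, 404], [404, 408, 412, 410, 412, 410, 411, 418, 341, 398, 408, 407, 409, 405, 402, 405, 404, 402], [407, 406, 405, 410, 402, 406, 412, 387, 337, 398, 409, 409, 410, 407, 403, 405, 407, 401], [407, 408, 405, 409, 408, 408, 402, 367, 333, 398, 405, 409, 405, 407, 400, 406, 399, 401], [410, 406, 408, 409, 407, 406, 401, 366, 336, 397, 410, 404, 402, 406, 399, 40
[... 1429 characters left out ...]
 529, 518, 509, 509, 512, 509, 503, 493, 483, 466, 464], [356, 384, 454, 514, 533, 542, 547, 540, 534, 518, 514, 509, 507, 506, 499, 477, 418, 396], [358, 358, 383, 436, 512, 533, 540, 547, 543, 537, 523, 506, 497, 470, 428, 377, 333, 325], [357, 359, 361, 372, 427, 480, 526, 539, 543, 539, 519, 447, 380, 359, 337, 311, 306, 301], [362, 364, 357, 351, 362, 398, 481, 513, 470, 464, 410, 363, 335, 325, 320, 317, 308, 302], [357, 362, 362, 355, 350, 352, 385, 384, 356, 354, 333, 329, 330, 327, 330, 328, 328, 320], [344, 355, 364, 362, 356, 351, 351, 337, 326, 321, 316, 320, 317, 321, 327, 326, 333, 325], [336, 343, 355, 361, 364, 353, 354, 333, 330, 316, 317, 324, 317, 318, 319, 311, 323, 322]]
```

The tip (column 263.0) lines up with the stand hole (column ~263.3). Inserting.

Emit:
{"name": "move_arm", "arguments": {"increments": [[0, -0.012, -0.006, 0.03, 0, 0, 0], [0, 0, 0, 0.05, 0, 0, 0], [0, 0, 0, 0.06, 0, 0, 0], [0, 0, 0, 0.06, 0, 0, 0], [0, 0, 0, 0.06, 0, 0, 0], [0, 0, 0, 0.06, 0, 0, 0]]}}

```text
time_s: 21.3
ee_pos: [0.4668, 0.3241, 0.1753]
eef_rot: [-3.141, -0.0, 2.291]
force: [0.2, -1.1, -1.5]
grip_width: 0.019
grip_force: 29.9
```

Emit:
{"name": "move_arm", "arguments": {"increments": [[0, 0, 0, 0.2, 0, 0, 0], [0, 0, 0, 0.3, 0, 0, 0], [0, 0, 0, 0.3, 0, 0, 0], [0, 0, 0, 0.3, 0, 0, 0], [0, 0, 0, 0.2, 0, 0, 0], [0, 0, 0, 0.06, 0, 0, 0], [0, 0, 0, 0, 0, 0, 0]]}}

```text
time_s: 22.0
ee_pos: [0.4668, 0.324, 0.1074]
eef_rot: [-3.141, -0.0, 2.291]
force: [-1.1, 0.2, -0.4]
grip_width: 0.0195
grip_force: 29.9
```

Emit:
{"name": "move_arm", "arguments": {"increments": [[0, 0, 0, 0.02, 0, 0, 0], [0, 0, 0, 0.02, 0, 0, 0], [0, 0, 0, 0, 0, 0, 0]]}}

```text
time_s: 22.3
ee_pos: [0.4669, 0.3242, 0.1059]
eef_rot: [3.141, 0.0, 2.291]
force: [-0.6, -0.3, -0.7]
grip_width: 0.0192
grip_force: 29.9
```

Emit:
{"name": "move_arm", "arguments": {"increments": [[0, 0, 0, 0.02, 0, 0, 0], [0, 0, 0, 0, 0, 0, 0], [0.5, 0, 0, 0, 0, 0, 0], [0.5, 0, 0, 0, 0, 0, 0], [0.5, 0, 0, 0, 0, 0, 0], [0.5, 0, 0, 0, 0, 0, 0], [0.5, 0, 0, -0.3, 0, 0, 0], [0.5, 0, 0, -0.6, 0, 0, 0], [0.5, 0, 0, -0.8, 0, 0, 0], [0.5, 0, 0, -0.8, 0, 0, 0], [0.5, 0, 0, -0.4, 0, 0, 0], [0.5, 0, -0.9, 0, 0, 0, 0], [0.5, 0, -0.9, 0, 0, 0, 0], [0.5, 0, -0.9, 0, 0, 0, 0], [0.5, 0, -0.6, 0, 0, 0, 0], [0.5, 0, 0, 0, 0, 0, 0]]}}

```text
time_s: 23.9
ee_pos: [0.3412, 0.214, 0.2505]
eef_rot: [3.14, 0.001, 2.29]
force: [-0.4, 0.1, 1.1]
grip_width: 0.0471
grip_force: 0.0
```

Run:
```python
from fit import *
from tray import t,s
near=lambda c,col,p:min(blobs(c,col),key=lambda b:abs(b[0]-p).sum())
for c,p in((t,[176,215]),(s,[263,152])):
    b=near(c,"red",p); print("pin",b[0].round(1),b[1].tolist())
a=cv2.imread("pics/top0.png")
for x in(280,290,300): print(t["color"][230:280,x].sum(1).tolist())
# bystanders vs start
for n,c in(("top",t),("side",s)):
    for k in("oil_can","flange_ring","chuck_jaw"):
        d=ctrl.cut_out(k,c); print(n,k,[(np.round(e["centre"]).tolist(),round(e["conf"],2)) for e in d[:2]])
```

```text
[ 0.78037877  1.241363   -0.45829299] [0.34299496 0.21534926 0.25015864]
[([172.0, 212.0], [169, 209, 8, 7, 27]), ([255.0, 266.0], [239, 261, 34, 11, 361])]
[([263.0, 152.0], [260, 144, 7, 17, 106]), ([234.0, 212.0], [231, 202, 8, 22, 98])]
pin [172.2 212. ] [169, 209, 8, 7, 27]
pin [262.8 152.2] [260, 144, 7, 17, 106]
[280, 275, 273, 277, 279, 261, 223, 279, 271, 263, 263, 258, 264, 266, 265, 270, 262, 272, 272, 273, 271, 264, 263, 270, 274, 265, 275, 312, 363, 366, 492, 492, 493, 498, 499, 456, 335, 391, 390, 386, 392, 388, 391, 390, 392, 392, 399, 390, 391, 400]
[274, 277, 277, 279, 285, 278, 348, 477, 440, 389, 482, 479, 484, 484, 481, 482, 482, 477, 479, 478, 485, 460, 340, 270, 272, 262, 257, 304, 379, 368, 492, 495, 496, 499, 494, 462, 361, 384, 389, 391, 390, 389, 390, 386, 392, 390, 395, 395, 389, 395]
[281, 284, 284, 286, 285, 268, 238, 274, 275, 268, 253, 264, 262, 264, 262, 261, 265, 262, 268, 270, 267, 262, 269, 273, 263, 263, 260, 304, 378, 357, 487, 495, 496, 498, 495, 453, 361, 388, 386, 386, 381, 377, 387, 388, 388, 382, 386, 386, 388, 388]
top oil_can [([213.0, 447.0], 0.62)]
top flange_ring [([158.0, 178.0], 0.74)]
top chuck_jaw [([140.0, 423.0], 0.69), ([209.0, 289.0], 0.6)]
side oil_can [([307.0, 300.0], 0.56), ([222.0, 251.0], 0.56)]
side flange_ring [([173.0, 314.0], 0.55)]
side chuck_jaw [([305.0, 380.0], 0.76)]
```

The side view shows the pin exactly as at the start (262.8,152.2). The tray pull has moved 21 px, about 50 mm. The arm is clear of everything, so I'm handing in.

```bash
python3 -c "
from station import ctrl; print(ctrl.hand_in())"
```

```text
the job is handed in; nothing more can be done
None
```

I handed the job in at about 24 s, with no verdict shown: the latch let go at roughly 8 N, the tray measures about 50 mm open, the pin is back upright in its wooden stand, and the bystanders measure unmoved; the opening tray pushed a fallen red look-alike pin ahead of it.

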